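# Release the game chest's spring drawer with the push dowel

## Task

Take the green-handled dowel from its wooden stand, put its white tip through the small hole in the brass plate on top of the game chest and gently push the hidden spring catch down until the drawer springs open. Then put the dowel back in its stand, fully home and let go. Touch the chest with the dowel only, never press or jam it hard (a firm fingertip push is plenty, not a shove), and leave the other things on the table where they are.

Things in the scene. Friction and masses are not known exactly. Their poses are not given: they have to be found in the camera images.
- box: Pale wooden game chest, fixed, 180 (x) by 140 (y) by 85 mm high, chequered inlay on top. Origin: centre of its underside; x points out of the drawer's front, away from the robot give or take the chest's yaw; z up. A square brass plate (60 by 60 by 4 mm) lies on top near the back, the side towards the robot. Dowel on chest (plate or catch included) must stay below 25 N, robot on chest below 15 N.
- hole (a point): Nominal centre of the hole in the brass plate, on its upper face, 89 mm above the table; axes as the chest's. The plate was fitted by hand: the real hole lies up to 4 mm off this point along each of the chest's x and y, differently each time, so find it by feel or by sight. The hole is round, 12 mm wide; the plate 4 mm thick; below it is a wider free shaft.
- catch_pad (a point): Middle of the range in which the top of the catch's red pad (24 mm wide) may lie, 38 mm below the hole's mouth: its setting differs by up to 8 mm up or down, so feel for it. Pushed down, it resists with about 4 N rising to 8 N; after 5 to 8 mm of travel the drawer is freed; at 10 mm there is a hard stop. It springs back when let go.
- drawer (a joint): The chest's drawer, held shut by the catch: 0 shut, growing to 0.06 m fully open. Freed, its own spring drives it out along the chest's +x (away from the robot) to 0.06 within about a second, and keeps it there; its front then stands 150 mm from the chest's centre.
- dowel: Push dowel, 122 mm long, 60 g: a white round shaft of 10 mm diameter, 62 mm long, its last 4 mm tapering to 8 mm, and above it a green square handle 22 by 22 by 60 mm. Origin: the centre of the tip's end face; z points along the shaft to the handle, whose middle is at z = 92 mm; x and y are square to the handle's sides. At the start it stands upright in the stand, the handle's underside resting on the stand's top, so the tip is 4 mm above the table.
- stand: Brown wooden block, fixed, 70 by 70 by 66 mm high, with one upright through hole of 14 mm diameter in its middle. Origin: centre of its underside, on the hole's axis; z up. The dowel is home when its handle rests on the block's top, tip 4 mm above the table. It stands left or right of the chest.
- dice_cup: Bystander: black dice cup, 76 mm wide, 85 mm high. Origin: centre of its underside.
- pawn_red: Bystander: red pawn, 30 mm wide, 50 mm high. Origin: centre of its underside.
- pawn_blue: Bystander: blue pawn, 30 mm wide, 50 mm high. Origin: centre of its underside.
- pawn_yellow: Bystander: yellow pawn, 30 mm wide, 50 mm high. Origin: centre of its underside.
- card_box: Bystander: blue card box lying flat, 64 by 90 by 20 mm. Origin: centre of its underside.
- mug: Bystander: white mug, 80 mm wide, 92 mm high. Origin: centre of its underside.
Not all that is in view belongs to the job. Of the things that look like the box, take the one that is farthest from the robot's base at the start.

How it is judged:
On the way, in this order (a step that is already met when the one before it is completed fails the run):
1. the dowel is lifted clear of its stand (z of dowel in the frame of stand above 0.07 m), for 0.1 s.
2. the dowel, down in the hole and pressing, frees the drawer (z of dowel in the frame of hole below -0.028 m and horizontal distance between dowel and hole below 0.012 m and contact force between dowel and box above 1 N and value of joint drawer above 0.006 m), for 0.02 s.
At the end, for the whole second after the job is handed in: The drawer has sprung open (more than 54 mm), and the dowel stands at rest in its stand, fully home: tip less than 9 mm above the stand's underside and within 6 mm of the hole's axis, upright within 0.1 rad, let go (value of joint drawer above 0.054 m and z of dowel in the frame of stand below 0.009 m and horizontal distance between dowel and stand below 0.006 m and angle between dowel's own z axis and vertical below 0.1 rad and linear speed of dowel below 0.02 m/s); the robot touches nothing.
It fails at once if the dowel pushes on the chest, its plate or catch with more than 25 N (contact force between dowel and box above 25 N).
It fails at once if the robot itself pushes on the chest with more than 15 N (contact force between any of the arm, the fingers and box above 15 N).
It fails at once if a bystander is moved by more than 30 mm (distance of any of dice_cup, pawn_red, pawn_blue, pawn_yellow, card_box, mug from where it was at the start of the episode above 0.03 m).
It also fails if it takes over 72 s, if anything falls off the work surface, if the arm or the gripper's body presses on something with over 40 N, if the wrist force passes 120 N, or if a joint passes its speed limit or range.

## Robot

A 7-joint arm with a two-finger parallel gripper is mounted at the origin on the work surface. World frame = base frame: x ahead of the robot, y to its left, z up, the work surface at z = 0. Lengths are in m, angles in rad, forces in N, time in s.
With the tool pointing down it reaches from about 0.35 to 0.9 m from the base axis. Payload 7.2 kg.
Tool frame: the origin (TCP) lies at the centre of the arm's flange, where the gripper is bolted on; the fingertips stand 182 mm ahead of it and the grasp point (between the pads) lies 163 mm ahead of it; z points along the fingers, y is the line along which they close (so a half turn about z gives the same grasp; the last joint's range is limited). The gripper opens to 88 mm and grips with 3 to 60 N. Pads are 20 mm wide; open, the fingers measure 115 mm over their backs; the gripper's body (75 mm by 178 mm) begins 61 mm behind the grasp point.
Start: joints at [-1.388, 0.411, -0.013, 1.596, 0.006, 1.134, -0.082], TCP at [0.155, 0.605, 0.405] pointing down, gripper open.
Joint ranges: [-2.95, 2.95], [-0.29, 1.99], [-1.47, 1.44], [0.14, 2.54], [-1.03, 4.17], [0.13, 1.85], [-2.86, 2.86]. Speed limits (rad/s): [2.39, 2.39, 3.01, 3.01, 3.14, 3.14, 3.14].

## Interface

Orientations are given as a unit quaternion [w, x, y, z].
In Python, from station import get_state, camera, get_calibration, job_done gives the robot as it stands.
- The arm moves only by the shell command python3 -m pendant 'ROWS' [OPENING] [FORCE]. ROWS is JSON, a list of rows, each an object with "xyz": the shift along the world's x, y, z each as a share of 1 m, from -1 to 1, a list of three; "spin": the turn about the world's z as a share of 180 degrees, from -1 to 1. A call has 1 to 12 rows; each row is the pose to reach, as a shift and turn from the pose commanded when the call began, turning the shorter way round; what a row does not reach only later rows make up. A row lasts 1/12 s, in which the tool goes at most 41.7 mm and 7.16 degrees, less where a joint would pass 70% of its speed; a pose out of reach is approached as far as the arm can. A call with a number of a shift or a turn outside -1 to 1 is refused whole. A call with a gripper value outside its range is refused whole. OPENING is the closure, from -1 (fully open) to 1 (shut), so that 0 is half open, set as the call begins (- or left out, the last holds). The fingers move at their own pace and stop on an object; FORCE is the grip in N (left out, the last holds). Time passes only in rows, so rows that repeat a pose let the fingers close. It gives the time, the measured TCP pose, the force, the opening and the grip force at its end, in the units of the state.
- get_state(): the state, without advancing time (a new reading comes with each control period).
- camera(name): name is "scene" or "side" or "wrist"; returns the picture (400x640x3 uint8, red, green, blue); there is no depth.
- get_calibration(name): a dict with "intrinsics" (3x3 intrinsics, pixels), "D" ([k1, k2, p1, p2, k3] as OpenCV has them; the pictures are not rectified), "cam_to_world" (4x4, takes a point from camera to world coordinates). Camera axes: x right, y down, z forward; pixel columns grow to the right and rows downward; lengths in m; the calibration is good to about 2 mm. A picture is of the moment at which its call begins: read the wrist's pose just before it. get_calibration takes no time and is no camera call; for the wrist camera it gives the pose at the moment of the call.
- job_done(): hands the job in; it is judged then, once.
The state is a dict: "time": time; "joint_positions": joint angles; "joint_vel": joint speeds; "tau": joint torques, N m; "position": TCP position; "ee_rot": TCP orientation; "force": force on the tool from outside, world axes, zero at the start; "ft_torque": the same for the moment, N m; "grip_width": finger opening in m; "grip_force": force on a finger pad.
Only numpy, scipy, OpenCV 4.12 (cv2) and the standard library are available. Lean on these libraries where they do the work, as an engineer would, in place of code of your own. Each camera call takes 0.05 s, during which the arm holds its last target. There are 200 camera calls.

## Working session

There is one attempt and no reset: what is moved stays moved. The work goes in short steps, Python scripts to look and compute and a shell command to move; the robot and the scene stay as the last step left them, time stands still between calls to the robot, and variables do not carry over. Pictures are saved under pics/ and viewed, at most 10 in all, crops included, and the job is handed in when it is done.

```bash
mkdir -p pics; ls; python3 - <<'E'
from station import *
import cv2,numpy as np
s=get_state();print({k:np.round(v,3).tolist() for k,v in s.items()})
for n in ("scene","side"):
    im=camera(n);cv2.imwrite(f"pics/{n}0.png",im[...,::-1]);c=get_calibration(n);print(n,{k:np.round(v,4).tolist() for k,v in c.items()})
E
```

```text
pics
{'time': 0.0, 'joint_positions': [-1.388, 0.412, -0.013, 1.597, 0.006, 1.134, -0.082], 'joint_vel': [-0.001, 0.001, 0.001, 0.0, 0.001, -0.002, 0.0], 'tau': [-0.001, -58.796, 0.641, -29.109, -0.054, 0.018, 0.0], 'position': [0.155, 0.605, 0.404], 'ee_rot': [-0.0, 0.125, 0.992, -0.001], 'force': [0.091, -0.096, -0.014], 'ft_torque': [0.024, 0.023, -0.008], 'grip_force': 0.0, 'grip_width': 0.087}
scene {'intrinsics': [[377.3448, 0.0, 325.2928], [0.0, 377.3448, 191.1194], [0.0, 0.0, 1.0]], 'D': [0.0024, 0.0, 0.0, 0.0, 0.0], 'cam_to_world': [[-0.8465, 0.2857, -0.4492, 0.9637], [0.532, 0.4846, -0.6944, 0.7685], [0.0193, -0.8268, -0.5622, 0.7274], [0.0, 0.0, 0.0, 1.0]]}
side {'intrinsics': [[480.7286, 0.0, 315.7917], [0.0, 480.7286, 193.5405], [0.0, 0.0, 1.0]], 'D': [0.0326, 0.0, 0.0, 0.0, 0.0], 'cam_to_world': [[0.8758, -0.2971, 0.3803, -0.1222], [-0.4825, -0.5515, 0.6805, -1.0762], [0.0075, -0.7795, -0.6264, 1.0511], [0.0, 0.0, 0.0, 1.0]]}
```

View pics/scene0.png

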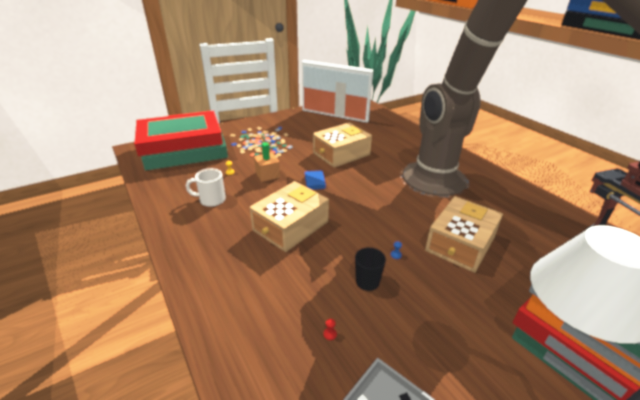

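View pics/side0.png

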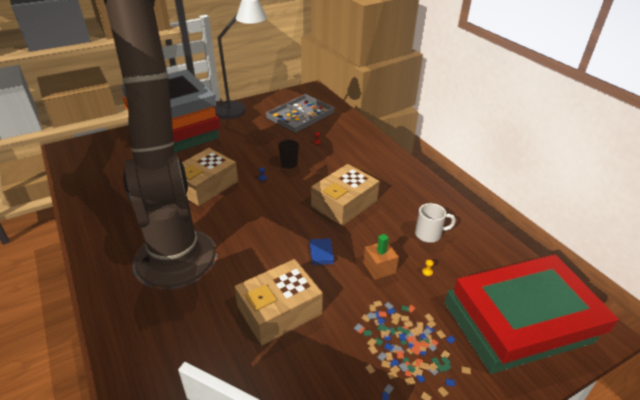

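Scene picture: three chests, A (290,213), B (342,143) and C (465,232). In the side picture they are A (345,192), B (280,297) and C (207,175). The green dowel and stand are at scene (266,160) and side (382,252). I'll compute distances from the base and crop the candidates.

```bash
cat > h.py <<'E'
import cv2,numpy as np
from station import *
def ray(n,uv,c=None):
    c=c or get_calibration(n);K=np.array(c['intrinsics']);T=np.array(c['cam_to_world'])
    p=cv2.undistortPoints(np.array([[uv]],float),K,np.array(c['D']))[0,0]
    d=T[:3,:3]@[p[0],p[1],1];return T[:3,3],d/np.linalg.norm(d)
def plane(n,uv,z,c=None):
    o,d=ray(n,uv,c);return o+d*(z-o[2])/d[2]
def tri(a,b):
    A=0;B=0
    for o,d in(a,b):
        P=np.eye(3)-np.outer(d,d);A=A+P;B=B+P@o
    x=np.linalg.solve(A,B);return x,[round(float(np.linalg.norm((np.eye(3)-np.outer(d,d))@(x-o))),4) for o,d in(a,b)]
def blobs(im,lo,hi,amin=30):
    m=cv2.inRange(cv2.cvtColor(im,cv2.COLOR_RGB2HSV),np.array(lo),np.array(hi))
    n,l,s,c=cv2.connectedComponentsWithStats(m)
    return m,[(s[i],c[i]) for i in range(1,n) if s[i][4]>=amin]
E
python3 - <<'E'
from h import *
np.set_printoptions(precision=3,suppress=True)
for nm,a,b in (("A",(290,197),(345,182)),("B",(343,133),(280,280)),("C",(468,218),(207,163))):
    print(nm,plane("scene",a,.085),plane("side",b,.085),np.linalg.norm(plane("side",b,.085)[:2]))
I={n:cv2.imread(f"pics/{n}0.png")[...,::-1].copy() for n in("scene","side")}
g={}
for n in I:
    m,b=blobs(I[n],(50,120,60),(75,255,255),15)
    for s,c in b: print(n,s,c)
o=[cv2.resize(I["scene"][110:260,230:380],(400,400),interpolation=2),cv2.resize(I["side"][150:290,300:440],(400,400),interpolation=2)]
cv2.imwrite("pics/crop1.png",np.hstack(o)[...,::-1])
E
```

```text
A [ 0.557 -0.052  0.085] [ 0.579 -0.019  0.085] 0.5791949620932084
B [ 0.175 -0.333  0.085] [ 0.208 -0.299  0.085] 0.3636352298472888
C [0.18  0.288 0.085] [0.214 0.3   0.085] 0.3687252323415113
scene [262 143   7  16  87] [265.379 150.   ]
side [378 234  10  20 159] [382.107 243.302]
```

View pics/crop1.png

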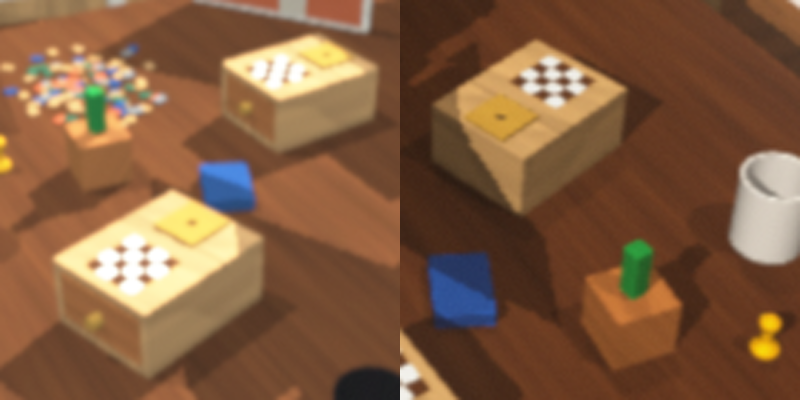

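The crop confirms chest A: wooden, brass plate, 0.58 m from the base against 0.36 m for B and 0.37 m for C. Its hole is at scene (301.6,193.3) and side (335.4,191). The dowel handle stands in the brown stand below it, beside the blue card box and the yellow pawn.

```bash
python3 - <<'E'
from h import *
np.set_printoptions(precision=4,suppress=True)
print("hole",tri(ray("scene",(301.6,193.3)),ray("side",(335.4,191))),plane("scene",(301.6,193.3),.089),plane("side",(335.4,191),.089))
print("handle",tri(ray("scene",(265.4,150)),ray("side",(382.1,243.3))),plane("scene",(265.4,150),.098),plane("side",(382.1,243.3),.098))
# top corners: scene crop -> image
S=lambda u,v:(230+u*.375,110+v*.375); D=lambda u,v:(300+(u-400)*.35,150+v*.35)
print("chest top scene",[plane("scene",S(*p),.085)[:2] for p in((172,190),(262,240),(148,320),(55,258))])
print("chest top side",[plane("side",D(*p),.085)[:2] for p in((538,40),(627,90),(522,158),(432,103))])
print("stand top side",[plane("side",D(*p),.066)[:2] for p in((583,283),(620,318),(680,300))])
print("card",[plane("side",D(*p),.02)[:2] for p in((430,255),(488,255),(497,325),(435,327))],"yel",plane("side",D(767,345),.01)[:2],"mug",plane("side",D(772,215),.04)[:2])
E
```

```text
hole (array([ 0.5221, -0.048 ,  0.0885]), [0.0022, 0.0022]) [ 0.5206 -0.0462  0.089 ] [ 0.5238 -0.0495  0.089 ]
handle (array([ 0.5091, -0.327 ,  0.102 ]), [0.001, 0.001]) [ 0.5055 -0.3331  0.098 ] [ 0.5127 -0.3242  0.098 ]
chest top scene [array([ 0.5045, -0.1208]), array([0.4676, 0.0185]), array([0.6368, 0.0754]), array([ 0.6749, -0.0659])]
chest top side [array([0.643 , 0.0634]), array([ 0.6809, -0.0709]), array([ 0.5099, -0.1176]), array([0.47  , 0.0148])]
stand top side [array([ 0.4751, -0.2936]), array([ 0.4806, -0.3506]), array([ 0.5466, -0.3588])]
card [array([ 0.3818, -0.1439]), array([ 0.4365, -0.1735]), array([ 0.3934, -0.2654]), array([ 0.3369, -0.2378])] yel [ 0.6243 -0.4103] mug [ 0.7286 -0.284 ]
```

```bash
python3 -m pendant '[{"xyz":[0.26,-0.465,0],"spin":-0.46},{"xyz":[0.26,-0.465,0],"spin":-0.46},{"xyz":[0.26,-0.465,0],"spin":-0.46},{"xyz":[0.26,-0.465,0],"spin":-0.46},{"xyz":[0.26,-0.465,0],"spin":-0.46},{"xyz":[0.26,-0.465,0],"spin":-0.46},{"xyz":[0.26,-0.465,0],"spin":-0.46},{"xyz":[0.26,-0.465,0],"spin":-0.46},{"xyz":[0.26,-0.465,0],"spin":-0.46},{"xyz":[0.26,-0.465,0],"spin":-0.46},{"xyz":[0.26,-0.465,0],"spin":-0.46},{"xyz":[0.26,-0.465,0],"spin":-0.46}]' -1 20
```

```text
time: 1.1
position: [0.3995, 0.1669, 0.4047]
ee_rot: [-0.0, 0.752, 0.659, 0.0]
force: [0.7, 0.4, 0.9]
grip_width: 0.0877
grip_force: 0.0
```

```bash
python3 -m pendant '[{"xyz":[0.07,-0.21,0],"spin":0},{"xyz":[0.07,-0.21,0],"spin":0},{"xyz":[0.07,-0.21,0],"spin":0},{"xyz":[0.07,-0.21,0],"spin":0},{"xyz":[0.07,-0.21,0],"spin":0},{"xyz":[0.07,-0.21,0],"spin":0},{"xyz":[0.07,-0.21,0],"spin":0},{"xyz":[0.07,-0.21,0],"spin":0}]'; python3 - <<'E'
from h import *
im=camera("wrist");cv2.imwrite("pics/w1.png",im[...,::-1]);c=get_calibration("wrist");np.save("pics/w1.npy",c)
print({k:np.round(v,4).tolist() for k,v in c.items()},get_state()['position'])
E
```

```text
time: 1.77
position: [0.469, -0.0413, 0.4043]
ee_rot: [-0.0, 0.751, 0.661, -0.0]
force: [-0.1, 0.7, -0.6]
grip_width: 0.088
grip_force: 0.0
{'intrinsics': [[322.2726, 0.0, 320.3226], [0.0, 322.2726, 198.6912], [0.0, 0.0, 1.0]], 'D': [-0.0598, 0.0, 0.0, 0.0, 0.0], 'cam_to_world': [[0.9924, -0.1193, -0.0316, 0.4771], [-0.1234, -0.9612, -0.2466, 0.0277], [-0.001, 0.2486, -0.9686, 0.3842], [0.0, 0.0, 0.0, 1.0]]} [ 0.46886415 -0.04018422  0.40428816]
```

View pics/w1.png

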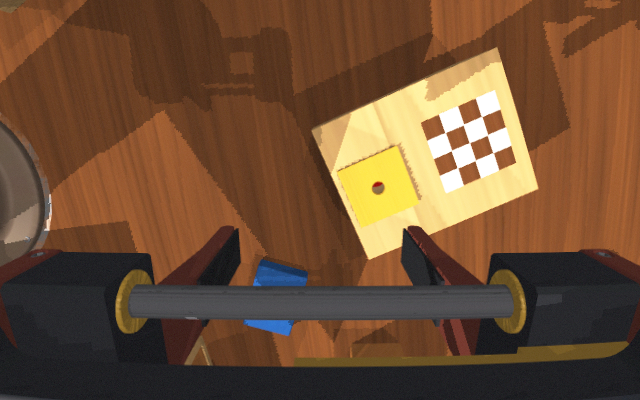

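Wrist picture: the brass plate spans about (338–420, 145–228), with the hole and its red pad at (378,188). The long chest edge rises to the right. Next I move towards the dowel, taking one more view of the hole on the way.

```bash
python3 -m pendant '[{"xyz":[0.015,-0.1,0],"spin":0},{"xyz":[0.015,-0.1,0],"spin":0},{"xyz":[0.015,-0.1,0],"spin":0},{"xyz":[0.015,-0.1,0],"spin":0},{"xyz":[0.015,-0.1,0],"spin":0}]'; python3 -c "
from h import *
im=camera('wrist');cv2.imwrite('pics/w2.png',im[...,::-1]);np.save('pics/w2.npy',get_calibration('wrist'))"
python3 -m pendant '[{"xyz":[0.03,-0.19,0],"spin":0},{"xyz":[0.03,-0.19,0],"spin":0},{"xyz":[0.03,-0.19,0],"spin":0},{"xyz":[0.03,-0.19,0],"spin":0},{"xyz":[0.03,-0.19,0],"spin":0},{"xyz":[0.03,-0.19,0],"spin":0},{"xyz":[0.03,-0.19,0],"spin":0}]'
python3 - <<'E'
from h import *
np.set_printoptions(precision=4,suppress=True)
im=camera('wrist');cv2.imwrite('pics/w3.png',im[...,::-1]);np.save('pics/w3.npy',get_calibration('wrist'))
print(get_state()['position'],get_state()['ee_rot'])
R=[]
for k in(1,2):
    c=np.load(f'pics/w{k}.npy',allow_pickle=True).item();I=cv2.imread(f'pics/w{k}.png')[...,::-1].copy()
    m,b=blobs(I,(23,150,150),(32,255,255),500)
    s,_=max(b,key=lambda t:t[0][4]);print(s)
    cs,_=cv2.findContours(m,cv2.RETR_CCOMP,cv2.CHAIN_APPROX_NONE)
    big=max(cs,key=cv2.contourArea);r=cv2.minAreaRect(big);print("plate",r)
    x,y,w,h=s[:4]
    hs=[q for q in cs if 30<cv2.contourArea(q)<400 and x+10<q[:,0,0].mean()<x+w-10 and y+10<q[:,0,1].mean()<y+h-10]
    for q in hs:
        e=cv2.minEnclosingCircle(q);M=cv2.moments(q);u=(M['m10']/M['m00'],M['m01']/M['m00']);print(cv2.contourArea(q),e,u,plane('',u,.089,c));R.append(ray('',u,c))
    print("platecentre",plane('',r[0],.089,c),[plane('',p,.089,c)[:2] for p in cv2.boxPoints(r)])
if len(R)==2:print(tri(*R))
E
```

```text
time: 2.23
position: [0.4841, -0.14, 0.4043]
ee_rot: [-0.0, 0.75, 0.662, -0.0]
force: [-0.7, -0.1, -1.3]
grip_width: 0.0879
grip_force: 0.0
time: 2.87
position: [0.5147, -0.3301, 0.404]
ee_rot: [-0.001, 0.75, 0.662, -0.0]
force: [-0.6, 1.4, 0.0]
grip_width: 0.088
grip_force: 0.0
[ 0.5149 -0.3289  0.404 ] [-0.0009  0.7493  0.6622  0.0003]
[ 337  146   82   82 3788]
plate ((378.76885986328125, 186.7573699951172), (61.6688346862793, 65.5052490234375), 66.37062072753906)
174.0 ((378.0, 187.5), 8.077847480773926) (377.9204980842911, 187.52298850574712) [ 0.5225 -0.0434  0.089 ]
platecentre [ 0.5233 -0.0427  0.089 ] [array([ 0.4854, -0.0236]), array([ 0.5425, -0.0062]), array([ 0.5624, -0.0624]), array([ 0.5031, -0.0816])]
[ 307   33   89   93 4658]
plate ((351.9329833984375, 79.47422790527344), (71.07423400878906, 70.97270202636719), 66.03750610351562)
210.5 ((351.02984619140625, 80.73880767822266), 8.799376487731934) (351.03721298495645, 80.83768804433888) [ 0.5223 -0.0441  0.089 ]
platecentre [ 0.5232 -0.043   0.089 ] [array([ 0.4846, -0.0233]), array([ 0.5423, -0.0067]), array([ 0.5628, -0.063 ]), array([ 0.5031, -0.0811])]
(array([ 0.5226, -0.0439,  0.087 ]), [0.0001, 0.0001])
```

View pics/w3.png

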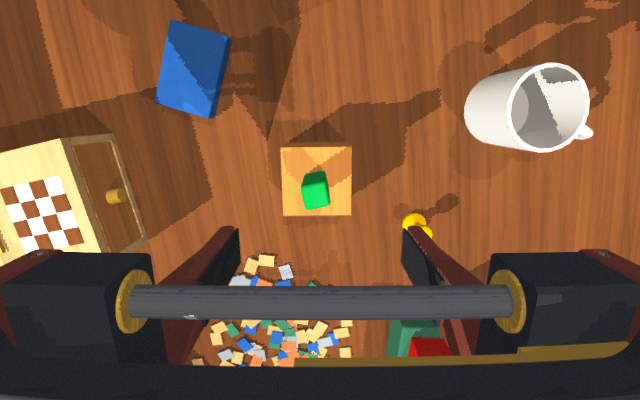

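Wrist picture: the stand's top face spans about (281–352, 147–215), and the handle's top is near (314,187), turned by roughly 10°. The mug and yellow pawn are well below finger height.

```bash
python3 - <<'E'
from h import *
np.set_printoptions(precision=4,suppress=True)
I=cv2.imread('pics/w3.png')[...,::-1].copy();c=np.load('pics/w3.npy',allow_pickle=True).item()
hsv=cv2.cvtColor(I,cv2.COLOR_RGB2HSV)
print(hsv[168:214:4,314])
for vmin in(60,190):
    m,b=blobs(I,(50,120,vmin),(75,255,255),60)
    for s,cc in b:
        if s[0]<280 or s[1]>230: continue
        ys,xs=np.where(m[s[1]:s[1]+s[3],s[0]:s[0]+s[2]]);r=cv2.minAreaRect(np.c_[xs+s[0],ys+s[1]].astype(np.float32))
        P=[plane('',p,.126,c)[:2] for p in cv2.boxPoints(r)];print(vmin,s,cc,r,plane('',r[0],.126,c),P)
        P=np.array(P);e=np.diff(np.r_[P,P[:1]],axis=0);print(np.linalg.norm(e,axis=1),np.degrees(np.arctan2(e[:,1],e[:,0])))
m,b=blobs(I,(8,100,190),(20,200,255),500)
for s,cc in b:print("stand",s,cc)
print([plane('',p,.066,c)[:2] for p in((281,147),(352,147),(352,215),(281,215))],plane('',(316.5,181),.066,c))
E
```

```text
[[ 14 173 177]
 [ 40 141 101]
 [ 70 211  99]
 [ 70 202 101]
 [ 70 222 177]
 [ 70 216 234]
 [ 71 230 234]
 [ 70 224 236]
 [ 71 220 236]
 [ 71 229 237]
 [ 54 146 206]
 [ 17 167 251]]
60 [301 171  29  39 871] [314.907  190.2491] ((314.5, 190.0), (35.10478591918945, 26.867910385131836), 78.69007110595703) [ 0.5109 -0.3184  0.126 ] [array([ 0.4991, -0.3047]), array([ 0.5208, -0.3031]), array([ 0.523 , -0.3324]), array([ 0.5007, -0.3343])]
[0.0218 0.0294 0.0224 0.0296] [   4.4281  -85.6226 -175.2396   93.233 ]
190 [301 183  28  27 545] [314.4826 196.0807] ((314.3585205078125, 196.1731719970703), (23.118043899536133, 23.956159591674805), 77.90524291992188) [ 0.5101 -0.3236  0.126 ] [array([ 0.4996, -0.3148]), array([ 0.5191, -0.313 ]), array([ 0.5208, -0.3325]), array([ 0.501 , -0.3344])]
[0.0196 0.0196 0.02   0.0196] [   5.3362  -84.9752 -174.4267   93.9975]
stand [ 280  146   72   70 3754] [315.8993 178.1393]
[array([ 0.4809, -0.2849]), array([ 0.55  , -0.2934]), array([ 0.5432, -0.3627]), array([ 0.4704, -0.3538])] [ 0.5113 -0.3228  0.066 ]
```

```bash
python3 -m pendant '[{"xyz":[-0.004,0.005,0],"spin":0.067},{"xyz":[-0.004,0.005,0],"spin":0.067},{"xyz":[-0.004,0.005,-0.03],"spin":0.067},{"xyz":[-0.004,0.005,-0.06],"spin":0.067},{"xyz":[-0.004,0.005,-0.085],"spin":0.067},{"xyz":[-0.004,0.005,-0.11],"spin":0.067},{"xyz":[-0.004,0.005,-0.125],"spin":0.067},{"xyz":[-0.004,0.005,-0.135],"spin":0.067},{"xyz":[-0.004,0.005,-0.14],"spin":0.067},{"xyz":[-0.004,0.005,-0.14],"spin":0.067},{"xyz":[-0.004,0.005,-0.14],"spin":0.067}]' - && python3 -m pendant '[{"xyz":[0,0,0],"spin":0},{"xyz":[0,0,0],"spin":0},{"xyz":[0,0,0],"spin":0},{"xyz":[0,0,0],"spin":0},{"xyz":[0,0,0],"spin":0},{"xyz":[0,0,0],"spin":0},{"xyz":[0,0,0],"spin":0},{"xyz":[0,0,0],"spin":0},{"xyz":[0,0,0],"spin":0},{"xyz":[0,0,0],"spin":0}]' 1 25
```

```text
time: 3.83
position: [0.5107, -0.3253, 0.2654]
ee_rot: [0.0, 0.676, 0.737, 0.0]
force: [0.0, -0.6, -0.8]
grip_width: 0.0881
grip_force: 0.0
time: 4.67
position: [0.5101, -0.326, 0.2646]
ee_rot: [-0.0, 0.676, 0.737, -0.0]
force: [0.3, 0.0, -0.1]
grip_width: 0.0244
grip_force: 0.0
```

```bash
python3 -m pendant '[{"xyz":[0,0,0],"spin":0},{"xyz":[0,0,0],"spin":0},{"xyz":[0,0,0],"spin":0},{"xyz":[0,0,0],"spin":0}]'; python3 -c "
from station import *
s=get_state();print(s['position'],s['ee_rot'],s['force'],s['ft_torque'])"
```

```text
time: 5.0
position: [0.5101, -0.326, 0.2646]
ee_rot: [-0.0, 0.676, 0.737, -0.0]
force: [-0.3, 0.3, 0.4]
grip_width: 0.0222
grip_force: 25.0
[ 0.51013695 -0.32595322  0.2646066 ] [-1.86322379e-05  6.76275330e-01  7.36648952e-01 -2.90900107e-06] [-0.28896133  0.29139567  0.41891055] [-0.03694743  0.0386329  -0.00648828]
```

```bash
python3 -m pendant '[{"xyz":[0,0,0.015],"spin":0},{"xyz":[0,0,0.04],"spin":0},{"xyz":[0,0,0.07],"spin":0},{"xyz":[0,0,0.10],"spin":0},{"xyz":[0,0,0.125],"spin":0},{"xyz":[0,0,0.14],"spin":0},{"xyz":[0,0,0.14],"spin":0},{"xyz":[0.003,0.05,0.14],"spin":0},{"xyz":[0.006,0.09,0.14],"spin":0},{"xyz":[0.009,0.13,0.14],"spin":0},{"xyz":[0.012,0.17,0.14],"spin":0},{"xyz":[0.012,0.2,0.14],"spin":0}]';python3 -m pendant '[{"xyz":[0,0.03,0],"spin":0},{"xyz":[0,0.05,0],"spin":0},{"xyz":[0,0.065,0],"spin":0},{"xyz":[0,0.065,0],"spin":0},{"xyz":[0,0.065,0],"spin":0}]'; python3 - <<'E'
from h import *
im=camera('wrist');cv2.imwrite('pics/w4.png',im[...,::-1]);np.save('pics/w4.npy',get_calibration('wrist'))
cv2.imwrite('pics/w4c.png',cv2.resize(im[60:300,200:520],(800,600),interpolation=2)[...,::-1])
s=get_state();print(s['position'],s['ee_rot'],s['force'],s['ft_torque'])
E
```

```text
time: 6.0
position: [0.522, -0.1226, 0.4034]
ee_rot: [-0.001, 0.676, 0.737, -0.0]
force: [-0.3, -0.3, -1.1]
grip_width: 0.0219
grip_force: 25.0
time: 6.42
position: [0.5219, -0.0604, 0.4038]
ee_rot: [-0.0, 0.676, 0.737, -0.0]
force: [0.0, -1.5, -0.2]
grip_width: 0.022
grip_force: 25.0
[ 0.52189279 -0.06155381  0.40404295] [-1.05860699e-04  6.76304602e-01  7.36621898e-01 -5.04090308e-04] [-0.08520262 -0.56504476  0.03131093] [-0.06040106  0.06074604 -0.009281  ]
```

View pics/w4c.png

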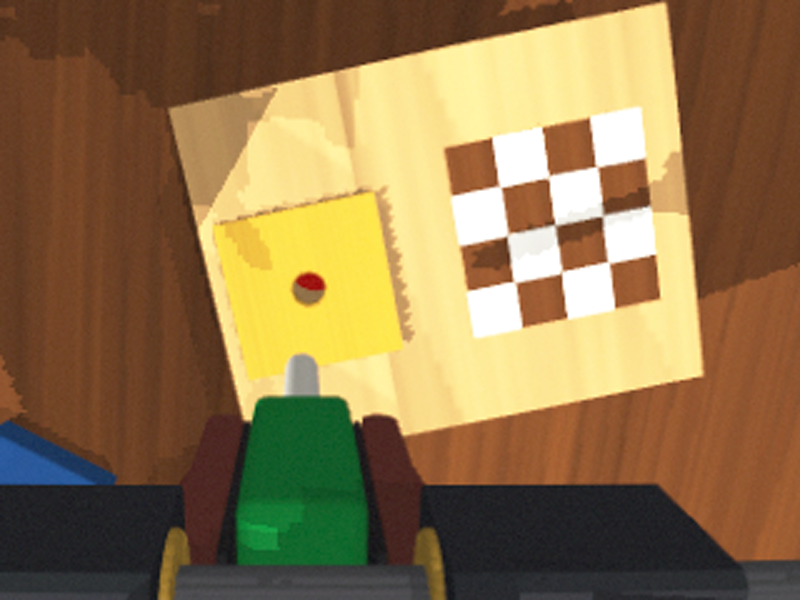

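The crop shows the hole at crop (309,288), image (323.6,175.2). The white dowel tip's near rim is at crop (302,354), image (320.8,201.6). The dowel looks straight between the fingers.

```bash
python3 - <<'E'
from h import *
np.set_printoptions(precision=4,suppress=True)
c=np.load('pics/w4.npy',allow_pickle=True).item();I=cv2.imread('pics/w4.png')[...,::-1].copy()
T=np.array(c['cam_to_world']);print(T)
m,b=blobs(I,(23,150,150),(32,255,255),500)
cs,_=cv2.findContours(m,cv2.RETR_CCOMP,cv2.CHAIN_APPROX_NONE)
for q in cs:
    M=cv2.moments(q)
    if 40<M['m00']<400:
        u=(M['m10']/M['m00'],M['m01']/M['m00']);print(u,M['m00'],plane('',u,.089,c),plane('',u,.087,c))
t=plane('',(320.8,201.6),.1434,c);d=T[:2,3]-t[:2];d/=np.linalg.norm(d);print("rim",t,"tip",t[:2]-0.004*d, d, "TCP .5219 -.0615")
print(hsv:=cv2.cvtColor(I,cv2.COLOR_RGB2HSV)[195:222:2,321].tolist())
print(cv2.cvtColor(I,cv2.COLOR_RGB2HSV)[212,308:334].tolist())
E
```

```text
[[ 0.9963  0.084   0.0207  0.5159]
 [ 0.0865 -0.9648 -0.2484  0.0066]
 [-0.0009  0.2492 -0.9684  0.3839]
 [ 0.      0.      0.      1.    ]]
(323.0324324324324, 174.9972972972973) 185.0 [ 0.5228 -0.0462  0.089 ] [ 0.5228 -0.0466  0.087 ]
rim [ 0.5216 -0.0574  0.1434] tip [ 0.522  -0.0613] [-0.0889  0.996 ] TCP .5219 -.0615
[[26, 176, 253], [26, 176, 254], [26, 173, 254], [20, 115, 222], [21, 22, 152], [25, 20, 153], [20, 20, 154], [24, 17, 153], [25, 19, 151], [21, 22, 154], [23, 20, 153], [25, 19, 151], [67, 169, 95], [69, 204, 90]]
[[22, 117, 249], [22, 114, 251], [24, 102, 253], [24, 109, 253], [23, 108, 252], [22, 92, 250], [27, 13, 223], [24, 18, 204], [30, 14, 179], [23, 15, 158], [21, 23, 153], [27, 17, 151], [30, 17, 151], [18, 21, 156], [25, 18, 154], [21, 17, 154], [19, 18, 152], [21, 17, 152], [20, 32, 158], [17, 86, 214], [23, 110, 253], [23, 110, 252], [23, 109, 252], [23, 109, 252], [22, 111, 252], [23, 108, 252]]
```

```bash
python3 -m pendant '[{"xyz":[0.001,0.0155,0],"spin":0},{"xyz":[0.001,0.0155,-0.015],"spin":0},{"xyz":[0.001,0.0155,-0.03],"spin":0},{"xyz":[0.001,0.0155,-0.035],"spin":0},{"xyz":[0.001,0.0155,-0.035],"spin":0},{"xyz":[0.001,0.0155,-0.035],"spin":0},{"xyz":[0.001,0.0155,-0.035],"spin":0},{"xyz":[0.001,0.0155,-0.035],"spin":0}]'; python3 - <<'E'
from h import *
im=camera('wrist');cv2.imwrite('pics/w5.png',im[...,::-1]);np.save('pics/w5.npy',get_calibration('wrist'))
cv2.imwrite('pics/w5c.png',cv2.resize(im[130:250,240:400],(800,600),interpolation=2)[...,::-1])
s=get_state();print(s['position'],s['ee_rot'],s['force'],s['ft_torque'])
E
```

```text
time: 7.13
position: [0.5234, -0.046, 0.3704]
ee_rot: [0.0, 0.677, 0.736, 0.0]
force: [0.4, 0.3, -0.3]
grip_width: 0.0221
grip_force: 25.0
[ 0.52333097 -0.04579576  0.37031209] [3.67818346e-04 6.76428605e-01 7.36507994e-01 4.27530494e-04] [-0.21370491 -0.14905154 -0.06334381] [-0.03401215  0.04971572 -0.02002325]
```

View pics/w5c.png

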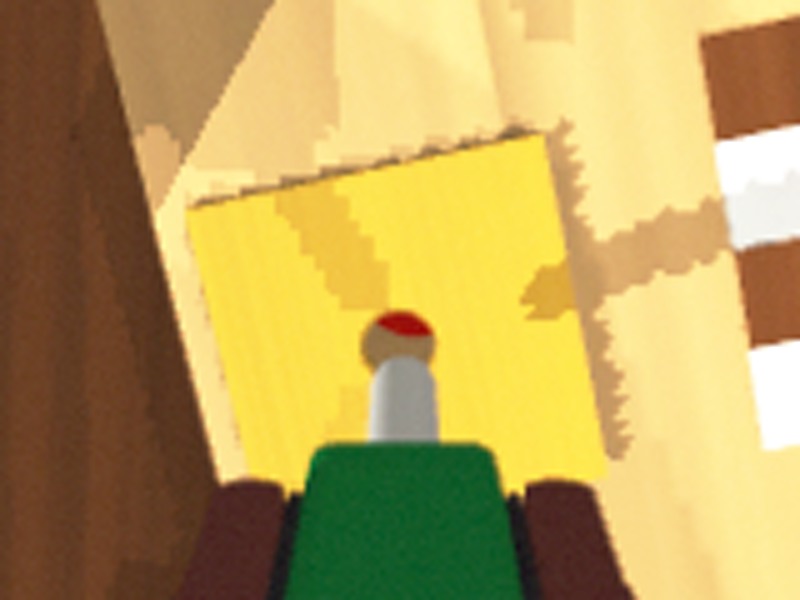

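Crop: the hole spans columns 361–436 from row 311, centre about (398.5,347). The tip's near rim is at (404,355).

```bash
python3 - <<'E'
from h import *
np.set_printoptions(precision=4,suppress=True)
c=np.load('pics/w5.npy',allow_pickle=True).item();T=np.array(c['cam_to_world'])
f=lambda u,v:(240+u/5-.4,130+v/5-.4)
h=plane('',f(398.5,347),.089,c);r=plane('',f(404,355),.1097,c);d=T[:2,3]-r[:2];d/=np.linalg.norm(d);t=r[:2]-.004*d
print("hole",h,"tip",t,"move",h[:2]-t, plane('',f(398.5,347),.088,c)[:2]-t)
E
```

```text
hole [ 0.5227 -0.0448  0.089 ] tip [ 0.5236 -0.0447] move [-0.0009 -0.0001] [-0.0009 -0.0004]
```

```bash
python3 -m pendant '[{"xyz":[-0.001,0,-0.004],"spin":0},{"xyz":[-0.001,0,-0.009],"spin":0},{"xyz":[-0.001,0,-0.013],"spin":0},{"xyz":[-0.001,0,-0.017],"spin":0},{"xyz":[-0.001,0,-0.019],"spin":0},{"xyz":[-0.001,0,-0.020],"spin":0},{"xyz":[-0.001,0,-0.021],"spin":0},{"xyz":[-0.001,0,-0.0215],"spin":0},{"xyz":[-0.001,0,-0.0215],"spin":0},{"xyz":[-0.001,0,-0.0215],"spin":0}]'; python3 -m pendant '[{"xyz":[0,0,-0.0005],"spin":0},{"xyz":[0,0,-0.001],"spin":0},{"xyz":[0,0,-0.001],"spin":0},{"xyz":[0,0,-0.001],"spin":0}]'
```

```text
time: 8.02
position: [0.5222, -0.0455, 0.3483]
ee_rot: [0.0, 0.676, 0.737, 0.0]
force: [0.7, -0.2, -0.4]
grip_width: 0.0221
grip_force: 25.0
time: 8.35
position: [0.5221, -0.0455, 0.3472]
ee_rot: [0.0, 0.676, 0.737, 0.0]
force: [-0.9, 0.7, -0.2]
grip_width: 0.022
grip_force: 25.0
```

```bash
python3 -m pendant '[{"xyz":[0,0,-0.001],"spin":0},{"xyz":[0,0,-0.0015],"spin":0},{"xyz":[0,0,-0.002],"spin":0},{"xyz":[0,0,-0.002],"spin":0},{"xyz":[0,0,-0.002],"spin":0}]';  python3 -m pendant '[{"xyz":[0,0,-0.001],"spin":0},{"xyz":[0,0,-0.0015],"spin":0},{"xyz":[0,0,-0.002],"spin":0},{"xyz":[0,0,-0.002],"spin":0},{"xyz":[0,0,-0.002],"spin":0}]'
```

```text
time: 8.77
position: [0.5221, -0.0455, 0.3451]
ee_rot: [0.0, 0.676, 0.737, -0.0]
force: [0.3, -0.2, -0.9]
grip_width: 0.0222
grip_force: 25.0
time: 9.18
position: [0.5222, -0.0455, 0.3431]
ee_rot: [0.0, 0.676, 0.737, 0.0]
force: [0.8, 0.1, -1.0]
grip_width: 0.0219
grip_force: 25.0
```

```bash
python3 -m pendant '[{"xyz":[0,0,-0.002],"spin":0},{"xyz":[0,0,-0.004],"spin":0},{"xyz":[0,0,-0.006],"spin":0},{"xyz":[0,0,-0.008],"spin":0},{"xyz":[0,0,-0.008],"spin":0},{"xyz":[0,0,-0.008],"spin":0}]';  python3 -m pendant '[{"xyz":[0,0,-0.002],"spin":0},{"xyz":[0,0,-0.004],"spin":0},{"xyz":[0,0,-0.006],"spin":0},{"xyz":[0,0,-0.008],"spin":0},{"xyz":[0,0,-0.01],"spin":0},{"xyz":[0,0,-0.012],"spin":0},{"xyz":[0,0,-0.012],"spin":0},{"xyz":[0,0,-0.012],"spin":0}]'
```

```text
time: 9.68
position: [0.5221, -0.0455, 0.335]
ee_rot: [-0.0, 0.676, 0.737, -0.0]
force: [1.3, 1.4, -1.3]
grip_width: 0.0217
grip_force: 25.0
time: 10.35
position: [0.5221, -0.0455, 0.323]
ee_rot: [0.0, 0.676, 0.737, -0.0]
force: [0.7, -0.7, -0.4]
grip_width: 0.0218
grip_force: 25.0
```

Tip at 0.062 and free; now feeling for the pad in 2 mm steps.

```bash
S='x'; python3 -m pendant '[{"xyz":[0,0,-0.002],"spin":0},{"xyz":[0,0,-0.004],"spin":0},{"xyz":[0,0,-0.004],"spin":0},{"xyz":[0,0,-0.004],"spin":0}]' | grep -E "pos|force: \["; python3 -m pendant '[{"xyz":[0,0,-0.001],"spin":0},{"xyz":[0,0,-0.003],"spin":0},{"xyz":[0,0,-0.003],"spin":0},{"xyz":[0,0,-0.003],"spin":0}]' | grep -E "pos|force: \["; python3 -m pendant '[{"xyz":[0,0,-0.001],"spin":0},{"xyz":[0,0,-0.003],"spin":0},{"xyz":[0,0,-0.003],"spin":0},{"xyz":[0,0,-0.003],"spin":0}]' | grep -E "pos|force: \["
```

```text
position: [0.5222, -0.0455, 0.319]
force: [0.8, 0.2, -1.4]
position: [0.5221, -0.0455, 0.316]
force: [0.4, 0.2, -1.9]
position: [0.5222, -0.0455, 0.3132]
force: [-0.2, 0.1, 0.7]
```

```bash
python3 -m pendant '[{"xyz":[0,0,-0.001],"spin":0},{"xyz":[0,0,-0.002],"spin":0},{"xyz":[0,0,-0.002],"spin":0},{"xyz":[0,0,-0.002],"spin":0}]' | grep -E "pos|force: \["; python3 -m pendant '[{"xyz":[0,0,-0.001],"spin":0},{"xyz":[0,0,-0.002],"spin":0},{"xyz":[0,0,-0.002],"spin":0},{"xyz":[0,0,-0.002],"spin":0}]' | grep -E "pos|force: \["
```

```text
position: [0.5222, -0.0455, 0.3114]
force: [-0.8, -0.6, 4.3]
position: [0.5222, -0.0456, 0.3095]
force: [-1.0, -0.1, 5.8]
```

```bash
cat > d.py <<'E'
from h import *
a=cv2.imread('pics/scene0.png')[...,::-1].astype(int);b=camera('scene').astype(int)
print("diff",np.abs(a-b)[200:260,220:275].sum(2).__gt__(90).sum())
E
python3 d.py
python3 -m pendant '[{"xyz":[0,0,-0.001],"spin":0},{"xyz":[0,0,-0.0015],"spin":0},{"xyz":[0,0,-0.0015],"spin":0},{"xyz":[0,0,-0.0015],"spin":0}]' | grep -E "pos|force: \["; python3 d.py; python3 -m pendant '[{"xyz":[0,0,-0.001],"spin":0},{"xyz":[0,0,-0.001],"spin":0},{"xyz":[0,0,-0.001],"spin":0},{"xyz":[0,0,-0.001],"spin":0}]' | grep -E "pos|force: \["; python3 d.py
```

```text
diff 63
position: [0.5222, -0.0455, 0.3078]
force: [-0.8, 0.5, 4.9]
diff 295
position: [0.5221, -0.0455, 0.3067]
force: [-0.2, -0.6, 5.5]
diff 560
```

```bash
python3 -m pendant '[{"xyz":[0,0,0],"spin":0},{"xyz":[0,0,0],"spin":0},{"xyz":[0,0,0],"spin":0},{"xyz":[0,0,0],"spin":0},{"xyz":[0,0,0],"spin":0},{"xyz":[0,0,0],"spin":0},{"xyz":[0,0,0],"spin":0},{"xyz":[0,0,0],"spin":0}]'; python3 - <<'E'
from h import *
exec(open('d.py').read())
o=[cv2.resize(b.astype(np.uint8)[150:300,190:340],(400,400),interpolation=2),cv2.resize(camera('side')[120:270,290:440],(400,400),interpolation=2)]
cv2.imwrite('pics/op.png',np.hstack(o)[...,::-1])
E
```

```text
time: 13.5
position: [0.5222, -0.0455, 0.3067]
ee_rot: [0.0, 0.676, 0.737, 0.0]
force: [-1.3, -0.7, 4.7]
grip_width: 0.0217
grip_force: 25.0
diff 564
```

View pics/op.png

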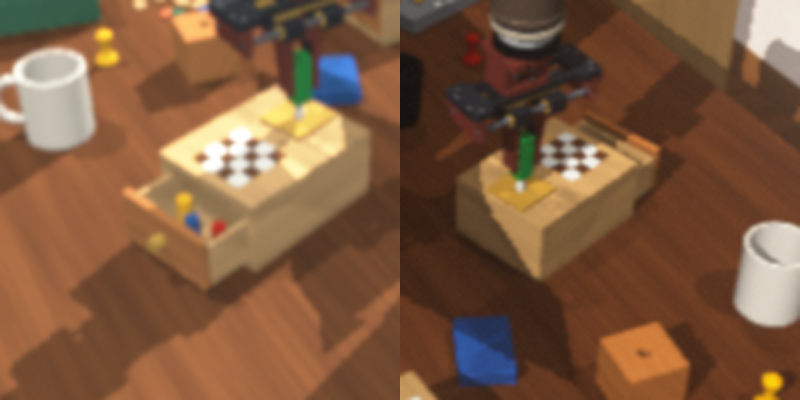

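Picture: the drawer is fully out, with the knob at crop (157,240), and the dowel is still upright in the plate hole. Withdrawing and going back over the stand.

```bash
python3 -m pendant '[{"xyz":[0,0,0.005],"spin":0},{"xyz":[0,0,0.012],"spin":0},{"xyz":[0,0,0.022],"spin":0},{"xyz":[0,0,0.035],"spin":0},{"xyz":[0,0,0.05],"spin":0},{"xyz":[0,0,0.07],"spin":0},{"xyz":[0,0,0.09],"spin":0},{"xyz":[0,0,0.098],"spin":0},{"xyz":[0,0,0.098],"spin":0},{"xyz":[0,0,0.098],"spin":0}]'|grep -E "pos|force: \["; python3 -m pendant '[{"xyz":[-0.001,-0.03,0],"spin":0},{"xyz":[-0.003,-0.065,0],"spin":0},{"xyz":[-0.004,-0.1,0],"spin":0},{"xyz":[-0.006,-0.14,0],"spin":0},{"xyz":[-0.008,-0.18,0],"spin":0},{"xyz":[-0.01,-0.215,0],"spin":0},{"xyz":[-0.012,-0.245,0],"spin":0},{"xyz":[-0.012,-0.265,0],"spin":0},{"xyz":[-0.012,-0.275,0],"spin":0},{"xyz":[-0.012,-0.2805,0],"spin":0},{"xyz":[-0.012,-0.2805,0],"spin":0},{"xyz":[-0.012,-0.2805,0],"spin":0}]'|grep -E "pos|force: \["; python3 -m pendant '[{"xyz":[0,0,-0.02],"spin":0},{"xyz":[0,0,-0.04],"spin":0},{"xyz":[0,0,-0.055],"spin":0},{"xyz":[0,0,-0.055],"spin":0},{"xyz":[0,0,-0.055],"spin":0},{"xyz":[0,0,-0.055],"spin":0}]'; python3 - <<'E'
from h import *
im=camera('wrist');cv2.imwrite('pics/w6.png',im[...,::-1]);np.save('pics/w6.npy',get_calibration('wrist'))
cv2.imwrite('pics/w6c.png',cv2.resize(im[130:250,240:400],(800,600),interpolation=2)[...,::-1])
E
```

```text
position: [0.5219, -0.0453, 0.4046]
force: [0.7, -0.2, -0.8]
position: [0.5106, -0.3247, 0.404]
force: [-0.1, 0.6, -0.7]
time: 15.93
position: [0.5107, -0.3253, 0.3506]
ee_rot: [0.0, 0.676, 0.737, 0.0]
force: [-0.1, -0.9, -0.6]
grip_width: 0.0219
grip_force: 25.0
```

View pics/w6c.png

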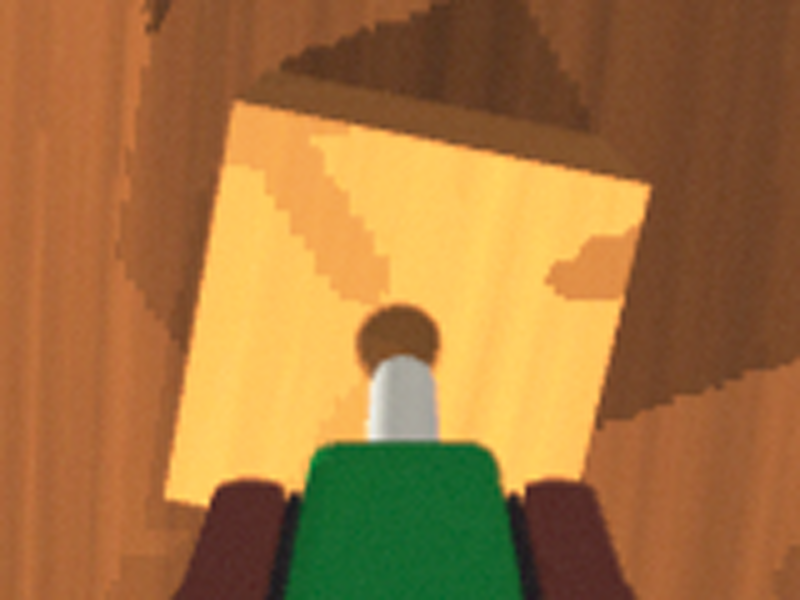

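Crop: the stand's hole has its centre at about (398.5,343), and the tip rim is at (404,355). That is the same relation as at the plate, so I shift −1 mm in x and insert.

```bash
python3 -m pendant '[{"xyz":[-0.001,0,-0.005],"spin":0},{"xyz":[-0.001,0,-0.012],"spin":0},{"xyz":[-0.001,0,-0.019],"spin":0},{"xyz":[-0.001,0,-0.022],"spin":0},{"xyz":[-0.001,0,-0.024],"spin":0},{"xyz":[-0.001,0,-0.0255],"spin":0},{"xyz":[-0.001,0,-0.027],"spin":0},{"xyz":[-0.001,0,-0.0285],"spin":0},{"xyz":[-0.001,0,-0.03],"spin":0},{"xyz":[-0.001,0,-0.03],"spin":0}]'
```

```text
time: 16.82
position: [0.5091, -0.3259, 0.3195]
ee_rot: [-0.0, 0.676, 0.737, -0.0]
force: [0.5, 0.3, -0.7]
grip_width: 0.0218
grip_force: 25.0
```

```bash
python3 -m pendant '[{"xyz":[0.0005,0,-0.005],"spin":0},{"xyz":[0.0005,0,-0.012],"spin":0},{"xyz":[0.0005,0,-0.019],"spin":0},{"xyz":[0.0005,0,-0.026],"spin":0},{"xyz":[0.0005,0,-0.033],"spin":0},{"xyz":[0.0005,0,-0.04],"spin":0},{"xyz":[0.0005,0,-0.046],"spin":0},{"xyz":[0.0005,0,-0.05],"spin":0},{"xyz":[0.0005,0,-0.052],"spin":0},{"xyz":[0.0005,0,-0.0535],"spin":0},{"xyz":[0.0005,0,-0.0535],"spin":0},{"xyz":[0.0005,0,-0.0535],"spin":0}]'
```

```text
time: 17.82
position: [0.5097, -0.3261, 0.2664]
ee_rot: [0.0, 0.676, 0.737, 0.0]
force: [-0.7, -0.2, -0.6]
grip_width: 0.0224
grip_force: 25.0
```

```bash
python3 -m pendant '[{"xyz":[0,0,-0.001],"spin":0},{"xyz":[0,0,-0.0015],"spin":0},{"xyz":[0,0,-0.0015],"spin":0}]'|grep -E "pos|force: \["; python3 -m pendant '[{"xyz":[0,0,0],"spin":0},{"xyz":[0,0,0],"spin":0},{"xyz":[0,0,0],"spin":0},{"xyz":[0,0,0],"spin":0},{"xyz":[0,0,0],"spin":0},{"xyz":[0,0,0],"spin":0},{"xyz":[0,0,0],"spin":0},{"xyz":[0,0,0],"spin":0},{"xyz":[0,0,0],"spin":0},{"xyz":[0,0,0],"spin":0},{"xyz":[0,0,0],"spin":0},{"xyz":[0,0,0],"spin":0}]' -1; python3 -m pendant '[{"xyz":[0,0,0.01],"spin":0},{"xyz":[0,0,0.03],"spin":0},{"xyz":[0,0,0.06],"spin":0},{"xyz":[0,0,0.09],"spin":0},{"xyz":[0,0,0.12],"spin":0},{"xyz":[0,0,0.14],"spin":0},{"xyz":[0,0,0.14],"spin":0},{"xyz":[0,0,0.14],"spin":0}]'|grep -E "pos|force: \["; python3 - <<'E'
from h import *
o=[cv2.resize(camera('scene')[110:260,190:340],(400,400),interpolation=2),cv2.resize(camera('side')[150:300,300:450],(400,400),interpolation=2)]
cv2.imwrite('pics/end.png',np.hstack(o)[...,::-1])
E
```

```text
position: [0.5097, -0.3259, 0.2648]
force: [0.4, -0.3, -0.9]
time: 19.07
position: [0.5096, -0.326, 0.2647]
ee_rot: [0.0, 0.676, 0.737, 0.0]
force: [0.5, 0.8, 0.2]
grip_width: 0.0877
grip_force: 0.0
position: [0.5096, -0.3262, 0.4064]
force: [0.4, -0.4, 0.3]
```

View pics/end.png

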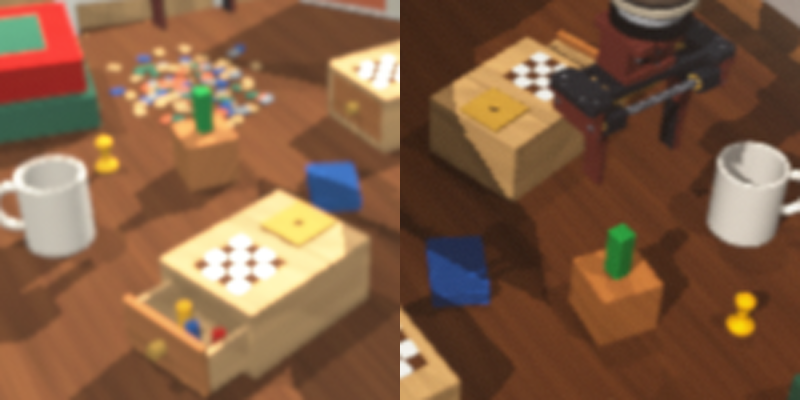

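The dowel stands upright and seated in its stand at crop (203,108) and (620,250). The drawer is open and the gripper is clear. Handing in.

```bash
python3 -c "
from station import *
print(job_done())"
```

```text
the job is handed in; nothing more can be done
None
```

The drawer is open, the dowel is back in its stand and let go, and the job is handed in; the hand-in returned no verdict, so I don't know how it was judged.

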